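# Load the disc rotator and hold it heavy side down

## Robot

A 6-joint arm with a two-finger parallel gripper is mounted at the origin on the work surface. World frame = base frame: x ahead of the robot, y to its left, z up, the work surface at z = 0. Lengths are in mm, angles in rad, forces in N, time in s.
With the tool pointing down it reaches from about 300 to 775 mm from the base axis. Payload 14.6 kg.
Tool frame: the origin (TCP) lies on the centre line of the jaws, within the pads' length; the fingertips stand 19 mm ahead of it and the grasp point (between the pads) is the TCP (bot.tip_reach is the distance from the TCP to the fingertips, in mm); y points along the fingers, x is the direction in which the jaws open and shut, and the axes are right-handed (so a half turn about y gives the same grasp; the last joint's range is limited). The gripper opens to 85 mm and grips with 20 to 120 N. Pads are 22 mm wide; open, the fingers measure 114 mm over their backs; the gripper's body (76 mm by 85 mm) begins 54 mm behind the grasp point. The pads swing forward as they close: fully open they stand 13 mm farther back than shut.
Start: joints at [1.104, 0.3, 1.521, -0, 1.321, -0.067], TCP at [214.075, 506.617, 215.881] pointing down, gripper open.
Joint ranges: [-3.03, 3.03], [-0.79, 2.21], [0.23, 2.52], [-1.04, 4.18], [0, 3.07], [-2.55, 2.55]. Speed limits (rad/s): [2.22, 2.22, 2.57, 3.14, 3.14, 3.14].

## Interface

Orientations are given as a unit quaternion [w, x, y, z].
In Python, from rig import bot gives the robot as it stands. Calls block until the motion is done:
- bot.move_to(position, orientation): joint-space move of the TCP to a pose.
- bot.servo_line(position, attitude=None, speed=150, until_force=None): straight line of the TCP; attitude=None keeps the orientation; speed is the mean speed in mm/s. With until_force (N) it stops when the force on the tool has changed by that much, and returns True; else False.
- bot.move_joints(angles): joint-space move.
- bot.move_gripper(opening, grip_force=None): finger opening in mm; grip_force is the grip in N (None keeps the last); returns when the fingers have stopped.
- bot.dwell(seconds).
- bot.ik(position, orientation): joint angles nearest the present ones, or None.
- bot.read_state(): the state.
- bot.read_camera(name): name is "side" or "top" or "wrist"; returns a dict with "image" (420x560x3 uint8, blue, green, red), "depth" (420x560 float32, mm along the optical axis (not along the pixel's ray), 0 where there is no reading), "fovy" (degrees; the focal length in pixels is half the picture's height over the tangent of half this angle, whatever the lens; pixels are square), "cx", "cy" (the principal point, pixels), "eye" and "attitude" of the camera in the world; the wrist camera has in their place "mount" (4x4, takes a point from camera to tool coordinates, whose origin is the TCP and whose axes are the tool frame's). Camera axes: x right, y down, z forward; pixel columns grow to the right and rows downward; lengths in mm; the calibration is good to about 2 mm. A picture is of the moment at which its call begins: read the wrist's pose just before it.
A pose or a line that the arm cannot do raises bot.MotionError and nothing moves.
- bot.finish_job(): hands the job in, once; it reports no verdict.
The state is a dict: "clock": time; "joint_positions": joint angles; "qvel": joint speeds; "effort": joint torques, N m; "ee_pos": TCP position; "tool_rot": TCP orientation; "ft_force": force on the tool from outside, world axes, zero at the start; "moment": the same for the moment, N m; "grip_width": finger opening in mm.
Only numpy, scipy, OpenCV 4.12 (cv2) and the standard library are available. Lean on these libraries where they do the work, as an engineer would, in place of code of your own. Each camera call takes 0.05 s, during which the arm holds its last target. There are 200 camera calls.

## Task

Drop the two loose vials from the orange rack into the two empty sockets of the tilted rotator head. Then turn the head by hand by its hub knob and let it swing to find by feel which side the unequal load makes heavy, and finish while still gripping the hub knob, holding the head still with that heavy side at the very bottom so that I can clip a counterweight on at the top. Leave the stack of dishes, the pink flask and the amber bottle where they stand.

Things in the scene. Friction and masses are not known exactly. Their poses are not given: they have to be found in the camera images.
- rotator: Fixed bench disc rotator: cream base 210 (x) x 165 (y) x 50 mm under a black round head whose axis leans 30 degrees from vertical towards the rotator's own -x (the panel side, facing the robot). Origin: underside of the base on the bench, z up. The head's axis lies in the plane y = 0; centre of the head's underside: x -17.5, z 132 mm. The bottom of the head's circle is its -x side, at y = 0.
- head (a joint): Angle of the head about its leaning axis, rad, no stops; grows anticlockwise seen from above. 0: socket_a at the very top (rotator +x side), pi: very bottom. Let go (also at the start) it creeps towards heavy side down, about 3 s, no swinging back, but seal drag stops it 18 to 33 degrees short, equally from either side; in that band, and in one as wide round heavy side up, it stays where left.
- face (a point): Centre of the head's face (z out of it), a black disc 216 mm across, 16 mm thick. Six grey sockets on a circle of 76 mm radius, 60 degrees apart; four hold fixed white vials, blue caps, 61 mm high, alike but filled unequally: the heavy side cannot be seen and may lie at any angle, also between sockets. Its pull is 0.05 to 0.085 N m when sideways; drag 0.028 N m plus 0.04 per rad/s.
- hub (a point): Point on the head's axis, 34 mm above its face, where to grip the round knurled aluminium hub knob: 38 mm across, 50 mm high above the face. z points up out of the face along the axis. Around it the sockets begin 53 mm from the axis and stand 32 mm above the face, the vials in them 61 mm.
- socket_a (a point): Empty socket beside the red dot at the head's edge: a grey sleeve, 32 mm inner diameter, 32 mm deep, mouth flared a little (45 mm outside). The point is the centre of its floor, on the head's face; z points out of the socket along the head's axis.
- socket_b (a point): The other empty socket, across the hub from socket_a, the same in all. Centre of its floor, z out of the socket. The two loose vials weigh the same, so once both are in, across from each other, they do not shift the heavy side.
- rack: Orange block, 140 mm (x) x 95 mm (y) x 24 mm, fixed on the bench, with six round wells 18 mm deep and 31 mm across at x -45, 0, 45 and y -22.5, 22.5 mm. Origin: centre of its underside. It stands to the left or to the right of the rotator.
- vial_a: Loose white vial with a blue screw cap: body 28 mm across and 44 mm high, cap 24 mm across, 61 mm high in all, 36 g, upright in a well of the rack (at rack x -45, y -22.5 mm), its underside 6 mm above the bench. Origin: centre of its underside, z along it to the cap. Either vial may go into either socket.
- vial_b: The other loose vial, the same in all, in the rack's well at x 45, y 22.5 mm.
- dishes: Bystander: stack of three closed clear dishes, 94 mm across, 47 mm high, loose. Origin: centre of its underside.
- flask: Bystander: pink drinking flask with a black cap, 68 mm across, 180 mm high, loose. Origin: centre of its underside.
- reagent: Bystander: amber glass bottle with a black cap, 54 mm across, 115 mm high, loose. Origin: centre of its underside.
Things that resemble listed ones, but are neither listed nor needed, are in the scene too. What is shaped like the vial_b but green is not meant.

How it is judged:
By the outcome, as a careful person would: the job done as asked, in the order asked, and still so for the second after the job is handed in, while the arm keeps its last pose, push and grip.
It also fails if it takes over 72 s, if anything falls off the work surface, if the arm or the gripper's body presses on something with over 40 N, if the wrist force passes 120 N, or if a joint passes its speed limit or range.

## Working session

There is one attempt and no reset: what is moved stays moved. The work goes in short steps, each a Python script; the robot and the scene stay as the last script left them, time stands still between calls to the robot, and variables do not carry over. Pictures are saved under pics/ and viewed, about 8 in all and at most 12, crops included, and the job is handed in when it is done.

```bash
mkdir -p pics; ls; python3 - <<'E'
from rig import bot
import cv2,numpy as np,pickle
s=bot.read_state();print(s)
ims=[]
for n in("side","top"):
    c=bot.read_camera(n);pickle.dump(c,open(n+'.pkl','wb'));cv2.imwrite(f'pics/{n}0.png',c['image'])
    print(n,c['fovy'],c['cx'],c['cy'],c['eye'],c['attitude'],c['depth'].min(),c['depth'].max())
E
```

```text
pics
{'clock': 0.0, 'joint_positions': array([ 1.10442938e+00,  3.00477356e-01,  1.52156908e+00,  6.28151708e-06,
        1.32073712e+00, -6.65990658e-02]), 'qvel': array([ 0.00164015,  0.00066776, -0.00060599,  0.00050525, -0.00018324,
        0.00030478]), 'effort': array([-1.73918957e-03, -5.43493080e+01, -3.61794269e+01, -7.30754346e-05,
        3.94142233e-03, -6.29303244e-06]), 'ee_pos': array([213.94801068, 506.40398326, 215.32298107]), 'tool_rot': array([-0.58911586,  0.58952975,  0.39039981, -0.39113318]), 'ft_force': array([-0.64465964,  0.02748671,  0.22682429]), 'moment': array([-0.0109767 , -0.00920566,  0.00035134]), 'grip_width': 85.65679278819397}
side 44.395934113557445 282.88273007215827 205.40605721503437 [ 116.29977605 -964.28967901  708.48489757] [-0.49572423  0.8441145  -0.18116696  0.09437552] 0.0 3999.991
top 54.251401959095844 279.09059006816796 200.64113331470335 [ 414.36256682  -15.54998288 1087.92434112] [-0.0370444   0.7168948  -0.69532227  0.03487825] 0.0 1955.8284
```

View pics/top0.png

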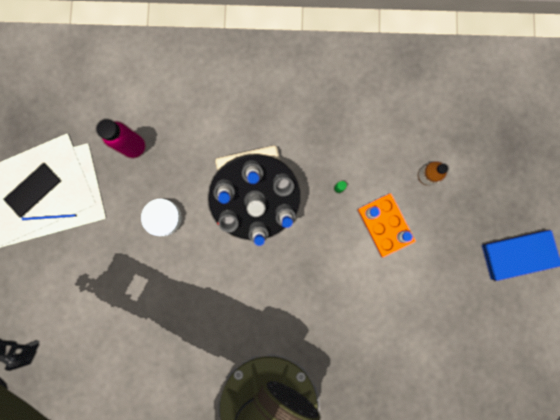

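View pics/side0.png

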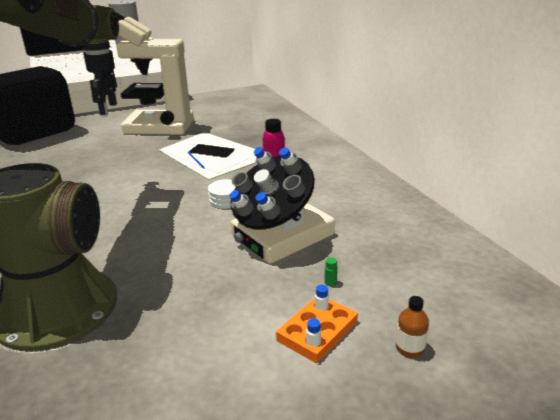

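Top view: the rack is at (386,225) with loose blue-capped vials at (374,212) and (406,237). The look-alikes are the green vial at (341,186) and the four fixed head vials at (252,174), (224,197), (260,239) and (286,217). The empty sockets are at (284,184) and (228,221), and the hub at (256,206). I choose the two vials in the orange rack and measure them next.

```bash
cat > h.py <<'E'
import numpy as np,cv2
from scipy.spatial.transform import Rotation as R
from rig import bot
def rot(q): return R.from_quat(np.roll(q,-1))
def cloud(c):
    h,w=c['depth'].shape;f=h/2/np.tan(np.radians(c['fovy'])/2)
    u,v=np.meshgrid(np.arange(w),np.arange(h));d=c['depth']
    P=np.stack([(u-c['cx'])/f*d,(v-c['cy'])/f*d,d],-1)
    return P@rot(c['attitude']).as_matrix().T+np.array(c['eye'])
def hsv(c): return cv2.cvtColor(c['image'],cv2.COLOR_BGR2HSV)
def blue(c): return cv2.inRange(hsv(c),(105,130,60),(125,255,255))>0
def frame(yaw):  # head frame, theta-free: x=up-slope, y, z=axis
    return (R.from_euler('z',yaw)*R.from_euler('y',-30,degrees=True)).as_matrix()
def phase(c,F,face,P=None):
    "head pattern angle: direction of an empty socket (mod pi), resolved in (-pi/2,pi/2]; + cap residuals"
    P=cloud(c) if P is None else P
    L=(P-face)@F
    m=blue(c)&(np.abs(L[...,2]-61)<6)&(np.hypot(L[...,0],L[...,1])<105)&(np.hypot(L[...,0],L[...,1])>50)
    n,l,s,_=cv2.connectedComponentsWithStats(m.astype(np.uint8))
    C=[L[l==i].mean(0) for i in range(1,n) if s[i,4]>12]
    return np.array(C)
E
python3 - <<'E'
from h import *
import pickle
for n in('top','side'):
    c=pickle.load(open(n+'.pkl','rb'));P=cloud(c);H=hsv(c)
    print(n)
    b=blue(c);k,l,s,ce=cv2.connectedComponentsWithStats(b.astype(np.uint8))
    for i in range(1,k):
        if s[i,4]>15:
            q=P[l==i];print('blue',ce[i].round(),s[i,4],np.median(q,0).round(1),'ztop',np.percentile(q[:,2],90).round(1),q[q[:,2]>q[:,2].max()-4].mean(0).round(1))
    o=(cv2.inRange(H,(5,180,120),(18,255,255))>0)&(abs(P[...,2]-24)<5)&(P[...,1]<-100)
    q=P[o];r=cv2.minAreaRect(q[:,:2].astype(np.float32));print('orange',r,np.median(q[:,2]),len(q))
    hub=np.array([385.,45])  # coarse
    px={'top':(256,206),'side':(265,181)}[n];print('hubpx',P[px[1],px[0]])
    hc=P[px[1],px[0]]
    m=(H[...,2]<50)&(np.linalg.norm(P-hc,axis=-1)<150)&(P[...,2]>75)
    q=P[m]
    for _ in range(8):
        ce=q.mean(0);N=np.linalg.svd(q-ce)[2][2];N*=np.sign(N[2]);d=(q-ce)@N
        q=q[abs(d)<max(2.5,1.5*d.std())]
    print('plane',N,'lean',np.degrees(np.arccos(N[2])),'yaw',np.degrees(np.arctan2(-N[1],-N[0])),len(q),d.std())
    yaw=np.arctan2(-N[1],-N[0]);F=frame(yaw);L=(q-ce)@F
    cc,rr=cv2.minEnclosingCircle(L[:,:2].astype(np.float32));print('disc',F@np.r_[cc,0]+ce,rr)
    L=(P-ce)@F
    t=(abs(L[...,2]-50)<5)&(np.linalg.norm(P-hc,axis=-1)<35)&(H[...,1]<70)
    print('hubtop->face',P[t].mean(0)-50*F[:,2],t.sum(),L[t][:,2].mean())
E
```

```text
top
blue [253. 178.] 122 [548.   44.6 237.3] ztop 242.2 [ 414.4  -15.5 1087.9]
blue [224. 198.] 123 [505.3 107.5 222.6] ztop 227.8 [ 414.4  -15.5 1087.9]
blue [374. 212.] 58 [ 497.6 -248.1   68.3] ztop 69.7 [ 498.3 -249.3   69.6]
blue [ 48. 217.] 87 [462.6 593.2  15.2] ztop 18.0 [463.1 590.6  17.6]
blue [287. 222.] 93 [460.1 -28.3 177.1] ztop 181.9 [ 414.4  -15.5 1087.9]
blue [521. 255.] 2698 [ 401.9 -631.2   34.3] ztop 37.0 [ 414.4  -15.5 1087.9]
blue [407. 236.] 62 [ 440.  -330.2   67.6] ztop 70.0 [ 440.5 -330.8   69.6]
blue [259. 240.] 87 [418.7  31.2 162.8] ztop 167.4 [424.9  30.2 168.9]
orange ((468.78375244140625, -290.74212646484375), (138.31747436523438, 94.41778564453125), 27.983640670776367) 24.75178103656026 1151
hubpx [492.32681447  38.80703348 193.2485283 ]
plane [-0.48475485 -0.12713815  0.8653604 ] lean 30.07611576527227 yaw 14.696140757633792 2946 1.1978548704210756
disc [513.42764611  44.63303008 148.33335587] 106.32008361816406
hubtop->face [513.2526481   45.05596263 147.76656114] 222 49.5401303446886
side
blue [259. 152.] 76 [506.4  99.5 219.5] ztop 224.4 [510.4 10
[... 189 characters left out ...]
8] ztop 164.4 [ 116.3 -964.3  708.5]
blue [261. 197.] 114 [457.6 -34.7 172. ] ztop 178.4 [ 116.3 -964.3  708.5]
blue [322. 290.] 122 [ 493.7 -256.4   65.5] ztop 67.6 [ 495.5 -252.7   66.7]
blue [313. 325.] 146 [ 435.2 -338.9   65.8] ztop 67.8 [ 436.5 -334.3   66.8]
orange ((466.1139831542969, -293.43133544921875), (142.71934509277344, 96.23641204833984), 27.594066619873047) 23.38276880921171 1513
hubpx [489.29222837  20.72576385 180.81963938]
plane [-0.48284024 -0.12891911  0.86616694] lean 29.98377722055955 yaw 14.949331300506309 1644 1.2012200767116379
disc [510.579106    40.99515191 145.44460402] 107.558837890625
hubtop->face [509.59337428  41.3845471  144.50202683] 149 49.609663582656324
```

```bash
python3 -c "
import cv2
a=cv2.imread('pics/top0.png')[140:260,195:420];cv2.imwrite('pics/crop1.png',cv2.resize(a,None,fx=3.4,fy=3.4,interpolation=2))"
```

```text
(no output)
```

View pics/crop1.png

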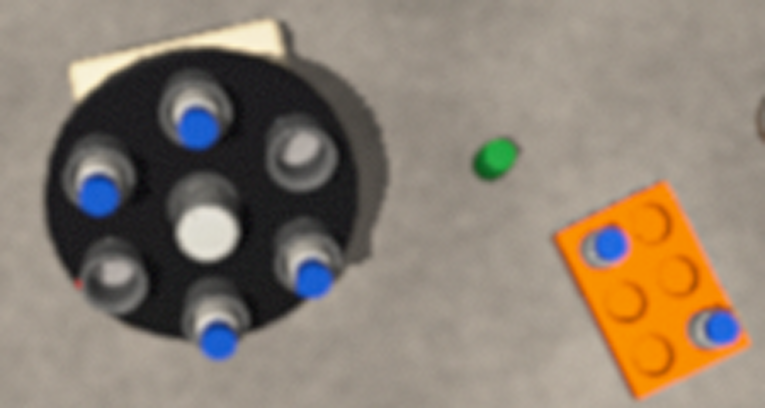

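The crop shows the two blue-capped vials in the orange rack at full-image pixels (374,212) and (406,237). The head has empty sockets at (284,184) and (228,221), with a red dot at (218,223). The two cameras agree to about 3 mm, sizes and lean match the description, and I average them. Next is a wrist look above the rack to refine.

```bash
cat >> h.py <<'E'
YAW=np.radians(14.8);F=frame(YAW);FT=np.array([513.3,44.8,148.0]);FACE=np.array([511.5,43.0,146.0])
def theta(prior=None,cam='top'):
    "angle of socket_a in the rotator frame (0=top of slope), from the blue caps in the top view"
    c=bot.read_camera(cam);C=phase(c,F,FT if cam=='top' else FACE-[1.5,1.8,1])
    C=C[:, :2];a=np.arctan2(C[:,1],C[:,0])
    ph=np.angle(np.exp(6j*a).mean())/6
    best=min((ph+k*np.pi/3 for k in range(6)),key=lambda t:sum(np.abs(np.angle(np.exp(2j*(a-t))))<0.7)*10+(abs(np.angle(np.exp(1j*(t-prior)))) if prior is not None else 0))
    return np.angle(np.exp(1j*best)),len(a),np.hypot(C[:,0],C[:,1]).round(1),np.degrees(np.angle(np.exp(6j*(a-ph)))/6).round(1)
def quat(y,x):
    "tool y (approach) and jaw direction x"
    y=np.array(y,float);y/=np.linalg.norm(y);x=np.array(x,float);x-=y*(x@y);x/=np.linalg.norm(x)
    return np.roll(R.from_matrix(np.stack([x,y,np.cross(x,y)],1)).as_quat(),1)
def wpose(c,s): # wrist camera -> world
    T=np.array(c['mount']);A=rot(s['tool_rot']).as_matrix()
    return A@T[:3,:3],A@T[:3,3]+s['ee_pos']
def wcloud(c,s):
    M,e=wpose(c,s);h,w=c['depth'].shape;f=h/2/np.tan(np.radians(c['fovy'])/2)
    u,v=np.meshgrid(np.arange(w),np.arange(h));d=c['depth']
    return np.stack([(u-c['cx'])/f*d,(v-c['cy'])/f*d,d],-1)@M.T+e
V=[np.array([496.7,-251.2]),np.array([438.3,-332.9])]
DOWN=[0,0,-1]
E
python3 - <<'E'
from h import *
import pickle
# IK feasibility for all stages
for nm,p,y,xs in [('v1',[*V[0],56],DOWN,None),('v2',[*V[1],56],DOWN,None),('hub',FACE+34*F[:,2],-F[:,2],None),('hubhi',FACE+120*F[:,2],-F[:,2],None)]:
    for d in range(0,360,30):
        r=np.radians(d);B=np.eye(3) if nm[0]=='v' else F
        q=bot.ik(p,quat(y,B@[np.cos(r),np.sin(r),0]))
        print(nm,d,None if q is None else q.round(2))
t=theta(np.radians(150));print('theta',np.degrees(t[0]),t[1:])
s0=bot.read_state()
bot.move_to([*(V[0]+V[1])/2,240],quat(DOWN,[0,1,0]))
s=bot.read_state();c=bot.read_camera('wrist');pickle.dump((s,c),open('w1.pkl','wb'));cv2.imwrite('pics/w1.png',c['image'])
print(s['clock'],s['ee_pos'])
t=theta(np.radians(150));print('theta',np.degrees(t[0]),t[1:])
P=wcloud(c,s);b=blue(c);k,l,st,ce=cv2.connectedComponentsWithStats(b.astype(np.uint8))
for i in range(1,k):
    if st[i,4]>100:
        q=P[l==i];z=np.median(q[:,2]);print(ce[i].round(),st[i,4],q[abs(q[:,2]-z)<3].mean(0).round(1))
o=(cv2.inRange(hsv(c),(5,180,100),(18,255,255))>0)&(abs(P[...,2]-24)<5)
print(cv2.minAreaRect(P[o][:,:2].astype(np.float32)),np.median(P[o][:,2]))
E
```

```text
v1 0 [-0.53  0.5   1.65 -0.    1.   -0.53]
v1 30 [-0.53  0.5   1.65 -0.    1.   -1.06]
v1 60 [-0.53  0.5   1.65  0.    1.   -1.58]
v1 90 [-0.53  0.5   1.65 -0.    1.   -2.1 ]
v1 120 None
v1 150 None
v1 180 None
v1 210 [-0.53  0.5   1.65 -0.    1.    2.08]
v1 240 [-0.53  0.5   1.65 -0.    1.    1.56]
v1 270 [-0.53  0.5   1.65 -0.    1.    1.04]
v1 300 [-0.53  0.5   1.65  0.    1.    0.51]
v1 330 [-0.53  0.5   1.65 -0.    1.   -0.01]
v2 0 [-0.72  0.49  1.67 -0.    0.99 -0.72]
v2 30 [-0.72  0.49  1.67 -0.    0.99 -1.24]
v2 60 [-0.72  0.49  1.67  0.    0.99 -1.76]
v2 90 [-0.72  0.49  1.67 -0.    0.99 -2.29]
v2 120 None
v2 150 None
v2 180 [-0.72  0.49  1.67 -0.    0.99  2.43]
v2 210 [-0.72  0.49  1.67 -0.    0.99  1.9 ]
v2 240 [-0.72  0.49  1.67 -0.    0.99  1.38]
v2 270 [-0.72  0.49  1.67 -0.    0.99  0.85]
v2 300 [-0.72  0.49  1.67  0.    0.99  0.33]
v2 330 [-0.72  0.49  1.67 -0.    0.99 -0.19]
hub 0 [-0.08 -0.02  2.08  0.3   0.61 -0.55]
hub 30 [-0.08 -0.02  2.08  0.3   0.61 -1.07]
hub 60 [-0.08 -0.02  2.08  0.3   0.61 -1.59]
hub 90 [-0.08 -0.02  2.08  0.3   0.61 -2.12]
hub 120 None
hub
[... 542 characters left out ...]
 [-0.13 -0.22  2.07  0.26  0.83  1.58]
hubhi 270 [-0.13 -0.22  2.07  0.26  0.83  1.05]
hubhi 300 [-0.13 -0.22  2.07  0.26  0.83  0.53]
hubhi 330 [-0.13 -0.22  2.07  0.26  0.83  0.01]
theta 112.82942481241567 (4, array([75.4, 76.1, 74.6, 75.3]), array([ 0.4,  0.4, -0.2, -0.5]))
3.0917 [ 467.79511592 -291.54165115  239.97965459]
theta 117.51734393474298 (4, array([75.2, 75.8, 74.9, 75.7]), array([ 0.5,  0.6, -0.4, -0.8]))
[25. 88.] 868 [ 378.  -555.7   12.9]
[ 13. 110.] 1944 [ 401.8 -561.4   34. ]
[233. 153.] 489 [ 437.2 -333.    67.3]
[314. 210.] 453 [ 495.6 -252.2   67.4]
((467.37249755859375, -292.8670959472656), (139.84344482421875, 94.18592071533203), 27.720415115356445) 24.33019183046352
```

View pics/w1.png

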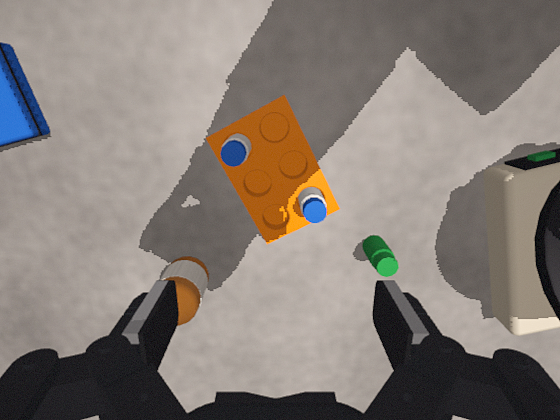

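The wrist view shows the rack at (272,168) with the loose vials' caps at (233,153) and (314,210). The amber bottle at (185,290) and green vial at (380,255) are clear of the wells. The wrist gives V1 (496,-252) and V2 (437.5,-333), which agrees with the averages to 1 mm. Now picking the first vial.

```bash
cat >> h.py <<'E'
V=[np.array([496.2,-251.9]),np.array([437.9,-333.0])]
FACE=np.array([511.5,42.8,146.0]);GH=50
JQ=quat(DOWN,[np.cos(np.radians(-30)),np.sin(np.radians(-30)),0])
HQ=quat(-F[:,2],F@[np.cos(np.radians(-30)),np.sin(np.radians(-30)),0])
def pick(v):
    bot.move_gripper(52)
    bot.move_to([*v,125],JQ);bot.servo_line([*v,6+GH],speed=120)
    bot.move_gripper(20,40);print('grip',bot.read_state()['grip_width'])
    bot.servo_line([*v,150],speed=200)
    print('held',bot.read_state()['grip_width'],bot.read_state()['clock'])
def sock(th,h): return FACE+F@np.array([76*np.cos(th),76*np.sin(th),h])
def insert(th):
    bot.move_to(sock(th,GH+60),HQ)
    r=bot.servo_line(sock(th,GH+7),speed=80,until_force=8);s=bot.read_state()
    print('contact',r,((s['ee_pos']-FACE)@F).round(1),s['ft_force'].round(1),s['clock']);return r
E
python3 - <<'E'
from h import *
pick(V[0])
for i in range(2):
    t=theta(np.radians(118));print(np.degrees(t[0]),t[1:],bot.read_state()['clock'])
    if i==0: bot.move_to(sock(t[0],GH+110)+[0,-250,0],HQ)
c=bot.read_camera('side');cv2.imwrite('pics/s2.png',c['image'])
E
```

```text
grip 20.054452505561162
held 19.70713373049326 7.2667
117.5043551654299 (4, array([75.2, 75.9, 74.6, 75.7]), array([ 0.5,  0.6, -0.3, -0.8])) 7.3167
117.55478170965718 (4, array([75.2, 75.8, 74.8, 75.4]), array([ 0.5,  0.6, -0.4, -0.7])) 8.2
```

```bash
python3 - <<'E'
from h import *
s=bot.read_state();print(s['grip_width'],s['ee_pos'])
c=bot.read_camera('side');t=bot.read_camera('top');a=np.hstack([c['image'][120:400,180:460],t['image'][140:280,300:440].repeat(2,0).repeat(2,1)])
cv2.imwrite('pics/s3.png',a)
P=cloud(t);b=blue(t);k,l,st,ce=cv2.connectedComponentsWithStats(b.astype(np.uint8))
for i in range(1,k):
    if st[i,4]>15: q=P[l==i];print(ce[i].round(),np.median(q,0).round(1))
E
```

```text
19.83743260055786 [ 388.05865326 -170.48205689  266.14462159]
[250. 178.] [546.6  51.3 237.5]
[223. 201.] [499.5 109.9 219.9]
[374. 212.] [ 497.5 -248.5   67.8]
[ 48. 217.] [462.7 594.2  14.5]
[288. 220.] [464.7 -31.8 180.1]
[521. 255.] [ 401.9 -631.4   34.3]
[407. 236.] [ 440.  -330.2   67.8]
[262. 239.] [419.9  24.5 162.8]
```

View pics/s3.png

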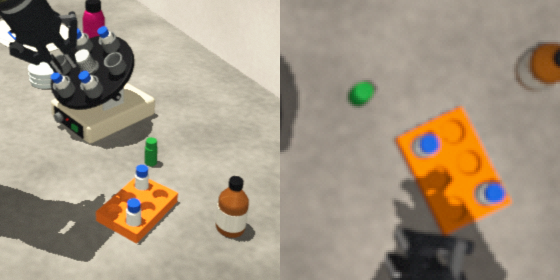

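The side and top views show both vials still in the rack at side-crop (142,170) and (133,205), so the grasp closed on nothing. Repeating it with checks.

```bash
python3 - <<'E'
from h import *
bot.move_gripper(60);v=V[0]
bot.move_to([*v,125],JQ);bot.servo_line([*v,56],speed=120)
s=bot.read_state();print(s['ee_pos'],rot(s['tool_rot']).as_matrix().round(2),s['grip_width'],s['ft_force'],s['clock'])
c=bot.read_camera('wrist');d=bot.read_camera('side')
cv2.imwrite('pics/w4.png',np.hstack([c['image'][::1,80:480],cv2.resize(d['image'][230:370,250:390],(420,420))])[:, :800])
M,e=wpose(c,s);f=210/np.tan(np.radians(c['fovy'])/2)
for p in (s['ee_pos'],s['ee_pos']-[0,0,19]):
    q=M.T@(p-e);print(q,c['cx']+f*q[0]/q[2],c['cy']+f*q[1]/q[2])
E
```

```text
[ 496.51463789 -252.23381168   57.06212501] [[ 0.87  0.    0.5 ]
 [-0.5  -0.    0.87]
 [ 0.   -1.    0.  ]] 60.06477003690127 [0.35060909 0.66975639 0.18678023] 10.4083
[ -0.25227606  26.85755438 176.57992995] 274.57493224829733 265.00714036170666
[ -0.29520629  20.72384352 194.56258127] 274.5444871335086 249.34403692175744
```

View pics/w4.png

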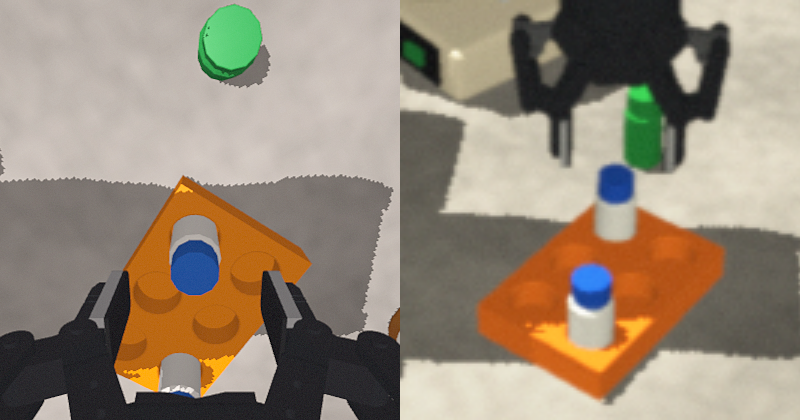

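The wrist half shows the cap at about (195,268), in line with the TCP pixel. The side half shows the fingertips at (565,160) and (668,168), level with the cap top or above it. I check their 3D position by depth.

```bash
python3 - <<'E'
from h import *
d=bot.read_camera('side');P=cloud(d)
s=bot.read_state();c=bot.read_camera('wrist');W=wcloud(c,s)
print('wrist cap',W[268,275],'depth',c['depth'][268,275])
m=(np.linalg.norm(P[...,:2]-s['ee_pos'][:2],axis=-1)<60)&(d['image'].max(-1)<130)&(P[...,2]>30)
L=(P[m]-s['ee_pos'])@rot(s['tool_rot']).as_matrix()
for sg in(-1,1):
    q=L[(L[:,0]*sg>15)];i=np.argsort(-q[:,1])[:12];print('side tip (tool x,y,z)',np.median(q[i],0).round(1),len(q))
LW=(W-s['ee_pos'])@rot(s['tool_rot']).as_matrix()
for sg in(-1,1):
    k=(LW[...,0]*sg>20)&(LW[...,0]*sg<60)&(abs(LW[...,2])<20)&(LW[...,1]<24)&(c['depth']>0)
    q=LW[k];i=np.argsort(-q[:,1])[:40];print('wrist tip',np.median(q[i],0).round(1) if len(q) else None,len(q))
E
```

```text
wrist cap [ 498.93548222 -248.50066259   68.39035444] depth 164.39775
side tip (tool x,y,z) [-32.8 -27.6  -7.2] 1638
side tip (tool x,y,z) [ 31.2 -26.5  -9.3] 1485
wrist tip [-29.6 -22.1  -0.2] 14277
wrist tip [ 30.4 -22.5  -0.2] 14129
```

```bash
python3 - <<'E'
from h import *
print('tip_reach',bot.tip_reach)
for w in (45,32):
    bot.move_gripper(w);s=bot.read_state();c=bot.read_camera('wrist')
    A=rot(s['tool_rot']).as_matrix();L=(wcloud(c,s)-s['ee_pos'])@A
    d=bot.read_camera('side');D=(cloud(d)-s['ee_pos'])@A
    print(s['grip_width'],s['clock'])
    for nm,X in(('w',L),('s',D)):
        for sg in(-1,1):
            k=(X[...,0]*sg>w/2-1)&(X[...,0]*sg<w/2+14)&(abs(X[...,2])<13)&(X[...,1]<24)&(X[...,1]>-60)
            q=X[k];i=np.argsort(-q[:,1])[:25];print(nm,np.median(q[i],0).round(1) if len(q) else None,len(q))
    cv2.imwrite(f'pics/w5_{w}.png',np.hstack([c['image'][200:,80:480],cv2.resize(d['image'][230:370,250:390],(220,220))]))
E
```

```text
tip_reach 19.0
45.40450008484848 10.9083
w [-22.1 -19.5  -0.6] 2464
w [ 23.  -19.3  -0.9] 2448
s [-26.5 -24.4  -7.9] 108
s [ 25.9 -25.6  -9.5] 103
31.673156617872454 11.2917
w [-15.6 -18.4   1. ] 2292
w [ 16.5 -18.3   0.5] 2296
s [-20.6 -24.8  -9.4] 106
s [ 20.3 -24.9  -8.9] 102
```

View pics/w5_32.png

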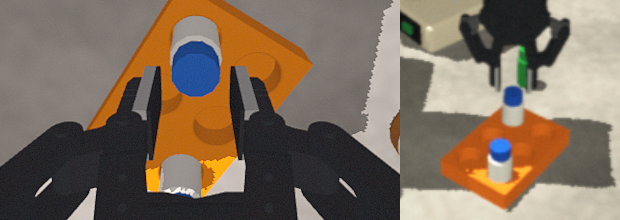

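The left half shows the pads at (145,70) and (240,70), ending before the cap at (195,70). The right half shows the tips above the cap. The fingertips really end about 18 mm behind the reported TCP at this opening, not 19 mm ahead of it, and both cameras agree. I correct by 37 mm along the approach and grasp again.

```bash
sed -i 's/GH=50/GH=13/; s/\[\*v,125\]/[*v,80]/; s/\[\*v,150\]/[*v,110]/' h.py; python3 - <<'E'
from h import *
pick(V[0])
s=bot.read_state()
if s['grip_width']>22:
    t=theta(np.radians(118));print(np.degrees(t[0]),t[1:])
    b=(t[0],t[0]+np.pi)
    r=insert(t[0]+np.pi)
    d=bot.read_camera('side');cv2.imwrite('pics/s6.png',cv2.resize(d['image'][100:260,180:380],(800,640))[:600])
E
```

```text
grip 26.454845412152075
held 25.874818642573832 13.5917
117.55481785509437 (4, array([75.2, 75.7, 74.7, 75.5]), array([ 0.5,  0.7, -0.4, -0.8]))
contact False [ 35.3 -67.4  20.2] [-0.5 -0.6 -0.1] 15.4417
```

View pics/s6.png

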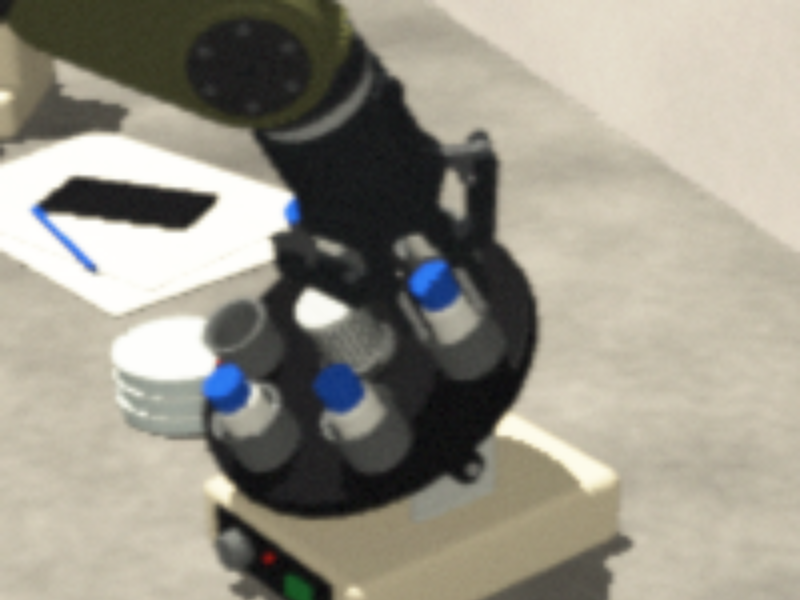

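The held vial is in the right-hand empty socket at (450,320), with no contact force. I release it and fetch the second.

```bash
python3 - <<'E'
from h import *
th=np.radians(117.5)+np.pi
bot.move_gripper(44);bot.servo_line(sock(th,GH+80),speed=200)
pick(V[1])
c=bot.read_camera('top');C=phase(c,F,FT);print(C.round(1),np.degrees(np.arctan2(C[:,1],C[:,0])).round(1))
s=bot.read_state()
if s['grip_width']>22:
    a=np.arctan2(C[:,1],C[:,0]);ph=np.angle(np.exp(6j*a).mean())/6
    free=[ph+k*np.pi/3 for k in range(6) if np.abs(np.angle(np.exp(1j*(a-ph-k*np.pi/3)))).min()>.4]
    print('free',np.degrees(free),len(a))
    if len(a)==5 and len(free)==1:
        insert(free[0]);d=bot.read_camera('side');cv2.imwrite('pics/s7.png',cv2.resize(d['image'][100:260,180:380],(800,640))[:600])
E
```

```text
grip 26.354258799160473
held 26.339526718771705 19.5
[[ 75.3  -2.6  61.2]
 [ 32.6 -66.8  60.8]
 [ 40.   64.4  61.1]
 [-40.3 -62.9  61. ]
 [-75.6   4.1  60.5]] [  -2.   -64.    58.1 -122.6  176.9]
free [117.29242034] 5
contact False [-34.8  67.5  20.1] [-0.3 -0.1 -0.8] 21.9417
```

View pics/s7.png

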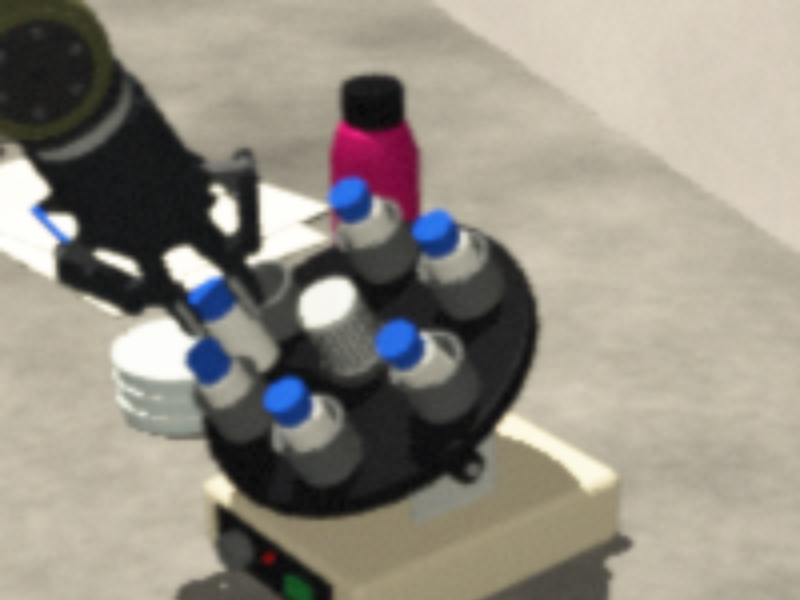

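The free socket has moved to about (270,300). The held vial at (235,330) hangs beside it, because the approach swept past and turned the head. I back out along the axis and re-measure.

```bash
cat >> h.py <<'E'
def free(cam='top'):
    c=bot.read_camera(cam);C=phase(c,F,FT if cam=='top' else FACE-[1.5,1.8,1])
    a=np.arctan2(C[:,1],C[:,0]);ph=np.angle(np.exp(6j*a).mean())/6
    fr=[ph+k*np.pi/3 for k in range(6) if np.abs(np.angle(np.exp(1j*(a-ph-k*np.pi/3)))).min()>.4]
    print(cam,'free',np.degrees(fr).round(1),len(a),np.degrees(np.angle(np.exp(6j*(a-ph)))/6).round(1),np.hypot(C[:,0],C[:,1]).round(0),bot.read_state()['clock']);return fr
E
python3 - <<'E'
from h import *
print(bot.read_state()['ft_force'],bot.read_state()['grip_width'])
free('side')
p=FACE+F@np.array([-60,67,GH+100])
bot.servo_line(sock(np.radians(117.3),GH+85),speed=200);free('side');free('top')
c=bot.read_camera('top');cv2.imwrite('pics/t8.png',np.hstack([cv2.resize(c['image'][130:270,190:330],(420,420)),cv2.resize(bot.read_camera('side')['image'][100:260,180:340],(380,420))[:,:380]]))
E
```

```text
[-0.38867164  0.34561674 -0.71965422] 26.562293143065535
side free [93.8] 6 [ 0.7  1.  26.3 -5.5  0.7 -0.7] [76. 75. 73. 76. 75. 75.] 22.0417
side free [95.7] 5 [ 1.5  1.7 -4.4  1.2 -0.1] [77. 75. 75. 75. 75.] 22.6333
top free [96.1] 5 [ 1.2  1.7 -4.5  0.4  1.1] [75. 76. 77. 75. 74.] 22.6833
```

View pics/t8.png

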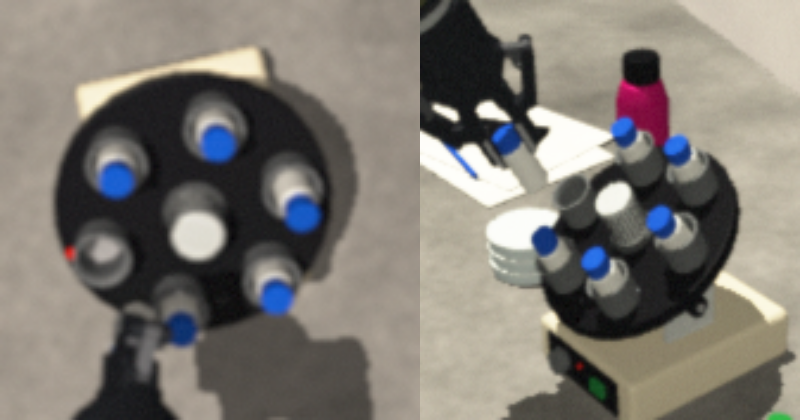

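The top half (left) shows the free socket at (103,255), five vials seated and the red dot at (70,253). The right half shows the vial still held at (520,160). The head is creeping back, so I let it settle and insert at a fresh reading.

```bash
cat >> h.py <<'E'
def ang(cam='top'):
    "robust pattern phase (mod 60 deg), rad"
    c=bot.read_camera(cam);C=phase(c,F,FT if cam=='top' else FACE-[1.5,1.8,1]);C=C[np.abs(np.hypot(C[:,0],C[:,1])-75.5)<3]
    a=np.arctan2(C[:,1],C[:,0]);ph=np.angle(np.exp(6j*a).mean())/6
    r=np.angle(np.exp(6j*(a-ph)))/6;return ph+np.median(r),len(a),np.degrees(r-np.median(r)).round(1)
def near(ph,prior,step=np.pi/3): return ph+step*np.round((prior-ph)/step)
E
python3 - <<'E'
from h import *
th=np.radians(97.2);old=0
for i in range(8):
    a=ang();b=ang('side');th=near(a[0],th);tb=near(b[0],th)
    print(np.degrees([th,tb]).round(2),a[1:],b[1:],bot.read_state()['clock'])
    if abs(th-old)<.004: break
    old=th
    bot.dwell(.5)
th=(th+tb)/2
bot.servo_line(sock(th,GH+75),speed=150)
tb=near(ang('side')[0],th);print('pre',np.degrees(tb))
r=bot.servo_line(sock(th,GH+7),speed=90,until_force=8);s=bot.read_state()
print('contact',r,((s['ee_pos']-FACE)@F).round(1),s['ft_force'].round(1),s['clock'],s['grip_width'])
d=bot.read_camera('side');cv2.imwrite('pics/s9.png',cv2.resize(d['image'][110:250,180:380],(800,560)))
E
```

```text
[97.67 98.58] (5, array([ 0.9,  1.1, -5.3, -0.1,  0. ])) (5, array([ 0. ,  0.8, -6.2,  0.2, -1.3])) 22.8833
[100.2 100.8] (5, array([ 0.7,  0.8, -5.3,  0. , -0.4])) (5, array([ 0. ,  0.5, -6. ,  0.1, -1.2])) 23.4833
[101.1  101.84] (5, array([ 0.9,  1.1, -5.4,  0. , -0.4])) (5, array([ 0. ,  0.7, -5.7,  0.3, -1. ])) 24.0833
[101.54 102.12] (5, array([ 1.2,  1.3, -4.7,  0. , -0.3])) (5, array([ 0. ,  1.1, -5.6,  0.4, -0.9])) 24.6833
[101.62 102.45] (5, array([ 1.2,  1.3, -4.7,  0. , -0. ])) (5, array([ 0. ,  0.8, -5.4,  0.2, -1.2])) 25.2833
pre 102.43226750435207
contact True [-16.8  74.3  43.2] [-0.2  0.3 -0.2] 26.1667 26.28039681150328
```

View pics/s9.png

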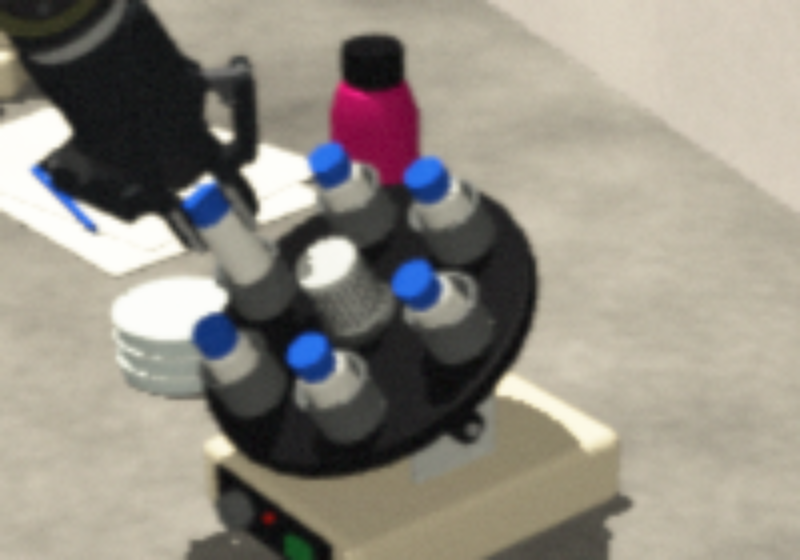

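The vial at (240,240) is at the mouth of the right socket, (265,285). The trigger was a brief touch at the rim, and the force is now about 0. I continue slowly.

```bash
python3 - <<'E'
from h import *
th=np.radians(102.0)
def st(r):
    s=bot.read_state();L=(s['ee_pos']-FACE)@F
    print(r,L.round(1),(s['ft_force']@F).round(1),round(s['clock'],2),s['grip_width']);return L
r=bot.servo_line(sock(th,GH+7),speed=50,until_force=8);st(r)
if r:
    for d in ([0,2],[0,-2],[2,0],[-2,0]):
        L=st('try');cur=FACE+F@L
        off=F@np.array([*d,0.])
        bot.servo_line(cur+F[:,2]*3,speed=80)
        r=bot.servo_line(sock(th,GH+20)+off,speed=50,until_force=8);st(d)
        if not r:
            r=bot.servo_line(sock(th,GH+7)+off,speed=60,until_force=10);st('down');break
print(np.degrees(near(ang('side')[0],th)))
E
```

```text
True [-15.8  74.4  42.7] [-0.3  0.   6.9] 26.43 26.113409452145156
try [-15.8  74.4  42.7] [-0.3  0.   6.9] 26.43 26.113409452145156
[0, 2] [-15.3  75.2  41.8] [-0.1  2.6  4.6] 26.89 26.26292538399258
try [-15.3  75.2  41.8] [-0.1  2.6  4.6] 26.89 26.26292538399258
[0, -2] [-15.1  74.2  40.5] [ 0.2 -0.1  0.7] 27.35 26.345898797190024
try [-15.1  74.2  40.5] [ 0.2 -0.1  0.7] 27.35 26.345898797190024
[2, 0] [-13.6  74.4  38.7] [-0.4  0.8  4. ] 27.81 26.318676682184975
try [-13.6  74.4  38.7] [-0.4  0.8  4. ] 27.81 26.318676682184975
[-2, 0] [-15.3  74.5  37. ] [-2.2  1.7  4.5] 28.27 25.850504945162708
106.16274461790404
```

```bash
python3 - <<'E'
from h import *
def show():
  for cam in('top','side'):
    c=bot.read_camera(cam);X=(cloud(c)-(FT if cam=='top' else FACE-[1.5,1.8,1]))@F
    rr=np.hypot(X[...,0],X[...,1]);m=blue(c)&(rr<115)&(X[...,2]>50)&(X[...,2]<130)
    n,l,s,_=cv2.connectedComponentsWithStats(m.astype(np.uint8))
    for i in range(1,n):
        if s[i,4]>12:
            q=X[l==i];z=np.percentile(q[:,2],85);q=q[q[:,2]>z-5];q=q.mean(0);print(cam,np.degrees(np.arctan2(q[1],q[0])).round(1),np.hypot(*q[:2]).round(1),q[2].round(1))
show()
s=bot.read_state();L=(s['ee_pos']-FACE)@F
bot.servo_line(s['ee_pos']+F[:,2]*25,speed=120);bot.dwell(.3)
print('up',bot.read_state()['clock']);show()
E
```

```text
top -13.4 74.9 61.2
top 46.9 75.9 61.0
top -79.7 75.5 62.6
top -134.8 75.4 61.2
top 165.5 76.2 61.1
side 46.6 77.8 60.4
side -12.3 75.4 60.8
side 101.9 74.0 91.3
side -79.0 73.5 62.1
side 165.5 75.5 60.8
side -135.0 74.5 61.4
up 29.075
top -13.6 75.0 61.2
top 46.7 75.8 61.1
top -79.6 75.6 62.5
top -134.7 75.1 60.9
top 165.3 76.4 60.8
side 46.1 77.0 60.8
side 101.9 75.3 115.3
side -12.5 75.4 60.8
side -79.0 73.4 62.2
side 165.6 75.2 60.7
side -135.4 73.7 60.5
```

```bash
python3 - <<'E'
from h import *
c=bot.read_camera('side');X=(cloud(c)-(FACE-[1.5,1.8,1]))@F;H=hsv(c)
def axis(th,z0,tag):
    u=np.array([np.cos(th),np.sin(th)])*75.5
    D=X[...,:2]-u;z=X[...,2]-z0
    m=(np.hypot(D[...,0],D[...,1])<24)&(z>0)&(z<62)&((blue(c))|((H[...,1]<60)&(H[...,2]>110)))
    for lo in range(4,62,8):
        k=m&(z>=lo)&(z<lo+8);v,uu=np.nonzero(k)
        if k.sum()>8:print(tag,lo,k.sum(),'min/mid/max head-frame t', D[k].mean(0).round(1),'px',np.percentile(uu,[3,97]).round(1).tolist(),v.mean().round(1))
L=(bot.read_state()['ee_pos']-FACE)@F;print(L)
axis(np.radians(101.9),115.3-61,'held');axis(np.radians(165.4),0,'fix')
E
```

```text
[-15.42028869  74.59113415  62.08386463]
held 4 24 min/mid/max head-frame t [ -6.9 -17.6] px [233.7, 242.0] 171.1
held 12 43 min/mid/max head-frame t [ -5.9 -15.5] px [231.3, 240.7] 168.5
held 20 38 min/mid/max head-frame t [ -4.4 -13.1] px [227.2, 240.0] 165.4
held 28 48 min/mid/max head-frame t [ -5.9 -11.6] px [225.0, 238.2] 163.6
held 36 35 min/mid/max head-frame t [ -4.4 -11. ] px [226.0, 235.0] 160.5
held 44 31 min/mid/max head-frame t [-3.1 -9.4] px [224.9, 233.1] 157.7
held 52 37 min/mid/max head-frame t [-0.4 -4. ] px [223.0, 230.0] 153.9
held 60 24 min/mid/max head-frame t [1. 3.] px [220.7, 229.6] 151.2
fix 28 34 min/mid/max head-frame t [-2.7 -6.6] px [234.0, 243.0] 201.9
fix 36 31 min/mid/max head-frame t [-0.9 -7. ] px [233.0, 241.0] 199.4
fix 44 23 min/mid/max head-frame t [-4.3 -5.2] px [230.7, 239.3] 198.3
fix 52 46 min/mid/max head-frame t [-2.1 -2. ] px [228.4, 237.6] 194.6
fix 60 27 min/mid/max head-frame t [2.1 2.3] px [228.8, 236.0] 191.4
```

The held vial is tilted about 13° in the grip about the jaw axis, bottom towards the hub, from the earlier brush, so its base missed the mouth. I rotate the tool to compensate, then verify the tilt before lowering.

```bash
cat >> h.py <<'E'
J=np.array([np.cos(np.radians(-30)),np.sin(np.radians(-30)),0]);NN=np.array([.5,np.sqrt(.75),0])
def tool(alpha): # head-frame rotation taking (-n sin a - z cos a) to -z
    r=R.from_rotvec(J*alpha)
    if np.dot(r.apply(-NN*np.sin(alpha)-[0,0,np.cos(alpha)]),[0,0,-1])<.9999: r=r.inv()
    return r
def vialfit(u,z0):
    "held vial's body: slopes of front surface (head frame), offset rel. to upright reference (-2,-6.8)"
    c=bot.read_camera('side');X=(cloud(c)-(FACE-[1.5,1.8,1]))@F;H=hsv(c)
    D=X[...,:2]-u;z=X[...,2]-z0;rows=[]
    m=(np.hypot(D[...,0],D[...,1])<24)&(H[...,1]<60)&(H[...,2]>110)
    for lo in range(6,42,6):
        k=m&(z>=lo)&(z<lo+6)
        if k.sum()>8: rows.append([lo+3,*(D[k].mean(0)+[2,6.8])])
    r=np.array(rows);p=np.polyfit(r[:,0],r[:,1:],1)
    print('slope n',np.degrees(np.arctan(p[0]@NN[:2])).round(1),'j',np.degrees(np.arctan(p[0]@J[:2])).round(1),'base off',p[1].round(1),len(r))
    b=(np.abs(X[...,2]-z0-61)<6)&blue(c)&(np.hypot(D[...,0],D[...,1])<20)
    if b.any(): print('cap',(X[b].mean(0)).round(1))
    return p
E
python3 - <<'E'
from h import *
al=np.radians(13);r=tool(al);d=r.apply([-7,-12.6,-6.2]);print('d',d.round(1))
Q=quat(F@r.apply([0,0,-1]),F@J)
th=near(ang('side')[0],np.radians(106));print(np.degrees(th))
def P(u,off=(0,0)): 
    b=np.array([76*np.cos(th)+off[0],76*np.sin(th)+off[1],u]);return FACE+F@(b-d)
s=bot.read_state();bot.servo_line(s['ee_pos']+F[:,2]*25,speed=150)
bot.servo_line(P(60),Q,speed=100)
u=np.array([76*np.cos(th),76*np.sin(th)])
for i in range(2): vialfit(u,60)
print('target',u.round(1),bot.read_state()['clock'],bot.read_state()['grip_width'])
E
```

```text
d [ -6.1 -11.1  -9.3]
105.84915216790662
slope n -1.0 j -5.6 base off [ 2.8 -0.6] 6
cap [-20.9  74.3 120.2]
slope n -2.3 j -4.2 base off [2.9 0.2] 6
cap [-21.1  73.9 120.9]
target [-20.8  73.1] 30.2917 25.66369184026346
```

Tilt corrected: about -1 to -2° remains and the cap is within 1 mm of the socket axis. Lowering.

```bash
python3 - <<'E'
from h import *
al=np.radians(13);r_=tool(al);d=r_.apply([-7,-12.6,-6.2]);th0=np.radians(105.85)
c=bot.read_camera('side')
th=near(ang('side')[0],th0);print('th',np.degrees(th));th=th0 if abs(th-th0)<.01 else th
def P(u,off=(0,0)): 
    b=np.array([76*np.cos(th)+off[0],76*np.sin(th)+off[1],u]);return FACE+F@(b-d)
def U():
    s=bot.read_state();b=(s['ee_pos']-FACE)@F+d;print(b.round(1),(s['ft_force']@F).round(1),round(s['clock'],2),s['grip_width'].round(1));return b
ok=False
for o in ((0,0),(1.5,0),(-1.5,0),(0,1.5),(0,-1.5)):
    bot.servo_line(P(36,o),speed=120)
    r=bot.servo_line(P(22,o),speed=60,until_force=6);print(o,r);U()
    if not r:
        r=bot.servo_line(P(11,o),speed=60,until_force=10);print('final',r);U();ok=True;break
vialfit(np.array([76*np.cos(th),76*np.sin(th)]),11)
print('th',np.degrees(near(ang('side')[0],th0)))
E
```

```text
th 105.95128595639125
(0, 0) FalseTraceback (most recent call last):
  File "<stdin>", line 12, in <module>
  File "<stdin>", line 8, in U
AttributeError: 'float' object has no attribute 'round'
```

```bash
python3 - <<'E'
from h import *
r_=tool(np.radians(13));d=r_.apply([-7,-12.6,-6.2]);th=np.radians(105.85)
def P(u): return FACE+F@(np.array([76*np.cos(th),76*np.sin(th),u])-d)
r=bot.servo_line(P(11),speed=60,until_force=10);s=bot.read_state()
print('final',r,((s['ee_pos']-FACE)@F+d).round(1),(s['ft_force']@F).round(1),s['grip_width'],s['clock'])
for i in range(1):
    c=bot.read_camera('side');X=(cloud(c)-(FACE-[1.5,1.8,1]))@F
    D=np.hypot(X[...,0]-76*np.cos(th),X[...,1]-76*np.sin(th));b=blue(c)&(D<22);print('cap z',np.percentile(X[b][:,2],85) if b.any() else None)
if not r:
    bot.move_gripper(46);bot.dwell(.15);bot.servo_line(P(75),speed=200)
    c=bot.read_camera('side');X=(cloud(c)-(FACE-[1.5,1.8,1]))@F;b=blue(c)&(X[...,2]>45)&(X[...,2]<80)&(np.hypot(X[...,0],X[...,1])<110)
    n,l,st,_=cv2.connectedComponentsWithStats(b.astype(np.uint8))
    for i in range(1,n):
        if st[i,4]>12:
            q=X[l==i];q=q[q[:,2]>np.percentile(q[:,2],60)].mean(0);print(np.degrees(np.arctan2(q[1],q[0])).round(1),np.hypot(*q[:2]).round(1),q[2].round(1))
    print(bot.read_state()['clock'])
E
```

```text
final False [-20.9  73.1  10.9] [-0.6 -0.5  0.4] 26.17255763976291 31.4583
cap z 74.48463256162962
54.5 77.0 61.6
-5.0 75.8 62.3
116.3 77.6 62.3
-69.8 73.7 63.4
172.6 75.3 61.9
-126.6 73.5 62.3
32.5
```

All six caps now sit at 61–63 mm above the face, so both vials are seated. The head is creeping up in angle, and before loading it had stopped at 117.5°. Next I record this stop, turn the head past the bottom by the knob, release it and record the stop from the other side.

```bash
cat >> h.py <<'E'
def fang(prior,cam):
    "socket_a angle from the four fixed caps only"
    c=bot.read_camera(cam);C=phase(c,F,FT if cam=='top' else FACE-[1.5,1.8,1]);C=C[np.abs(np.hypot(C[:,0],C[:,1])-75.5)<4]
    a=np.arctan2(C[:,1],C[:,0]);ph=near(np.median(near(a,prior)),prior)
    rel=np.angle(np.exp(1j*(a-ph)));k=(np.abs(rel)>.6)&(np.abs(rel)<2.6);r=np.angle(np.exp(6j*(a[k]-ph)))/6
    return ph+r.mean(),k.sum()
def both(prior):
    o=[fang(prior,c) for c in('top','side')]
    print('theta',[(round(np.degrees(x),1),int(n)) for x,n in o],round(bot.read_state()['clock'],2));return o
def hubq(d): return quat(-F[:,2],F@[np.cos(d),np.sin(d),0])
def hub(h): return FACE+F[:,2]*h
E
python3 - <<'E'
from h import *
rad=np.radians
d0=rad(-32.5)
bot.servo_line(hub(85),hubq(d0),speed=150)
bot.move_gripper(48)
for i in range(4): o=both(rad(117));bot.dwell(.35)
th1=np.mean([x for x,_ in o]);np.save('th1.npy',th1)
r=bot.servo_line(hub(-3),speed=120,until_force=10);s=bot.read_state();print('down',r,((s['ee_pos']-FACE)@F).round(1),s['clock'])
if not r:
    bot.move_gripper(30,50);print('grip',bot.read_state()['grip_width'],(bot.read_state()['ft_force']@F).round(1))
    q=np.array(bot.read_state()['joint_positions']);q[5]-=rad(205)-th1
    bot.move_joints(q);print('turned',bot.read_state()['clock']);both(rad(205))
E
```

```text
theta [(np.float64(117.1), 3), (np.float64(117.4), 4)] 33.53
theta [(np.float64(117.7), 3), (np.float64(117.6), 4)] 33.98
theta [(np.float64(117.7), 3), (np.float64(118.0), 4)] 34.43
theta [(np.float64(117.8), 3), (np.float64(117.9), 4)] 34.88
down False [ 0.3 -0.  -2.6] 36.1167
grip 36.79910465868476 [-11.7   8.2   8.4]
turned 37.725
theta [(np.float64(204.7), 3), (np.float64(205.0), 3)] 37.83
```

The knob grip turned the head to 205°, and the first stop is 117.8°. Now I release and watch it swing.

```bash
python3 - <<'E'
from h import *
rad=np.radians
bot.move_gripper(48);bot.servo_line(hub(85),speed=200)
p=rad(203);old=9
for i in range(9):
    o=both(p);p=np.mean([x for x,_ in o])
    if i>1 and abs(p-old)<.003: break
    old=p;bot.dwell(.5)
np.save('th2.npy',p);th1=float(np.load('th1.npy'));print('H',np.degrees((p+th1)/2),'d',np.degrees((p-th1)/2))
E
```

```text
theta [(np.float64(184.1), 3), (np.float64(182.9), 4)] 38.78
theta [(np.float64(175.2), 4), (np.float64(175.6), 4)] 39.38
theta [(np.float64(172.5), 4), (np.float64(173.2), 4)] 39.98
theta [(np.float64(171.5), 4), (np.float64(172.1), 4)] 40.58
theta [(np.float64(171.4), 4), (np.float64(171.8), 4)] 41.18
theta [(np.float64(171.2), 4), (np.float64(171.6), 4)] 41.78
theta [(np.float64(171.2), 4), (np.float64(171.8), 4)] 42.38
H 144.67703826657353 d 26.822153705700444
```

d = 26.8°, inside the expected 18–33°, so heavy side down is at 144.7°. I regrip, turn there, measure and trim.

```bash
python3 - <<'E'
from h import *
rad=np.radians
H=(float(np.load('th1.npy'))+float(np.load('th2.npy')))/2;th2=float(np.load('th2.npy'))
bot.servo_line(hub(85),hubq(rad(21.5)),speed=150)
r=bot.servo_line(hub(-3),speed=120,until_force=10)
bot.move_gripper(30,60);s=bot.read_state();print(r,s['grip_width'],s['clock'])
q=np.array(s['joint_positions']);q[5]-=H-th2;bot.move_joints(q);bot.dwell(.3)
o=both(H);o=both(H);p=np.average([x for x,_ in o])
print('err deg',np.degrees(p-H))
c=bot.read_camera('side');t=bot.read_camera('top');s=bot.read_state();print((s['ft_force']@F).round(1),s['moment'],s['grip_width'])
cv2.imwrite('pics/f12.png',np.hstack([cv2.resize(c['image'][90:260,170:370],(440,374)),cv2.resize(t['image'][130:270,190:325],(361,374))])[:, :800])
for n,cc in(('side',c),('top',t)):
    X=(cloud(cc)-(FT if n=='top' else FACE-[1.5,1.8,1]))@F;b=blue(cc)&(X[...,2]>45)&(X[...,2]<80)&(np.hypot(X[...,0],X[...,1])<110)
    k,l,st,_=cv2.connectedComponentsWithStats(b.astype(np.uint8))
    for i in range(1,k):
        if st[i,4]>12:
            x=X[l==i];x=x[x[:,2]>np.percentile(x[:,2],60)].mean(0);print(n,np.degrees(np.arctan2(x[1],x[0])).round(1),np.hypot(*x[:2]).round(1),x[2].round(1))
E
```

```text
False 36.73447084288961 44.2417
theta [(np.float64(145.1), 3), (np.float64(144.4), 2)] 45.17
theta [(np.float64(145.2), 3), (np.float64(144.5), 2)] 45.27
err deg 0.16502484272227025
[-7.6 -3.8 -0.7] [-0.92591958  0.95270966 -0.32200876] 37.03877450711464
side -33.7 73.0 62.1
side 144.2 78.0 62.1
side -95.8 74.0 62.3
side -156.7 74.0 62.2
top -35.9 73.6 62.7
top 25.8 75.0 62.5
top -96.2 74.7 62.4
top 85.5 76.7 62.4
```

View pics/f12.png

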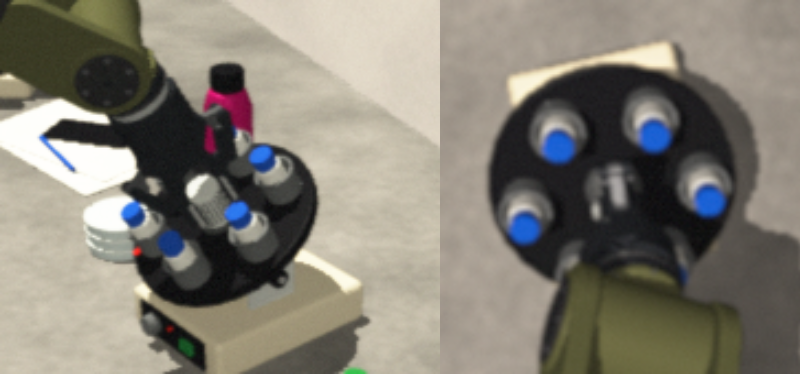

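The side half shows the gripper on the hub knob at (210,195), all visible vials seated, the red dot at (138,252), and the dishes and flask in place. The top half agrees. The angle is within 0.5° of target, so I hand the job in.

```bash
python3 -c "
from rig import bot
print(bot.read_state()['clock']);bot.finish_job()"
```

```text
45.3667
the job is handed in; nothing more can be done
```

Both loose vials are in the rotator head's two empty sockets, and the head is held by its hub knob with the heavy side at the bottom. I handed the job in at 45.4 s of the 72 s allowed.

**Heavy side:** Let go, the head stopped at 117.8° from one side. After I turned it past by the knob to 205°, it swung back and stopped at 171.5°. That puts heavy side down at 144.7°, with 26.8° of drag either side, inside the 18–33° you gave.

**Last checks:**
- **Head angle:** The top camera read 145.2° and the side camera 144.5°, so it is within about 0.5° of the target.
- **Vials:** All six caps stood level, about 62 mm above the face, once the second vial was dropped. The last pictures show the same for the five caps they could measure; the sixth, one of the fixed vials, was mostly hidden by the arm.
- **Bystanders:** The dishes and flask stood in place in the last picture. I last saw the amber bottle while fetching the first vial, and did not check it again at the end.

**What went wrong on the way:**
- **First grasp missed:** The fingertips measured about 37 mm farther back than the stated tool data, in both cameras. I corrected for this and grasped again.
- **Second vial brushed the head:** On its way in it turned the head and tilted about 13° in the grip, so it caught the socket rim several times, at about 7–8 N. I leaned the tool to straighten it, and it then went in without contact.

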